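# Clamp a miniature in the tilting painting clamp

### The job

Set the grey miniature by its cork into the V of the green painting clamp, its foot flat on the sloping bed so that it leans back towards the low end, and let go of it. Then wind the four-spoked capstan, pushing one spoke after another so that its top goes towards the clamp's high end, until it comes up against its stop and the brass pad holds the cork. Leave the brown miniature and the little white-capped bottle where they stand.

Things in the scene. Friction and masses are not known exactly. Their poses are not given: they have to be found in the camera images.
- grey_miniature: Loose light-grey figurine on a round cork handle, 68 mm tall in all, 20 to 45 g. Origin: centre of the cork's underside; z up its axis. The cork is 25 mm in diameter and 28 mm tall; the figure above it is about 14 mm wide, its thin staff ends at 68 mm. Grip it across the cork.
- brown_miniature: A similar miniature with a red-brown figure, same sizes. A bystander: it stays where it stands.
- bottle_n1: Loose white-capped paint bottle, 33 mm in diameter, 46 mm tall. Origin: centre of its underside. A bystander.
- cradle: Sloping steel bed of the green clamp. Origin: where the centre of the cork's underside belongs, 60 mm above the bench. z: square to the bed, 40 degrees from vertical, leaning to the low end; x: up the slope to the gear housing; y: level across. On the -x side two steel faces form a V, open to +x, 17 mm high along z; both touch the seated cork. All polished: let go, the cork slides down against the V.
- clamp_pad: Brass pad on the sliding jaw, 30 mm wide, facing the V from +x, its top 17 mm above the bed. Origin: on its face at bed level; axes as the cradle's. Leaves the cork about 6 to 8 mm of play along x at the start. Moves to the cradle's -x by 2.4 mm per rad of capstan, meets the cork at about 3.25 rad, then yields on springs of 3 N per mm, 2.5 mm at the stop.
- capstan_hub (a point): Centre of the capstan on its axis, 101 mm above the bench, 85 mm to the cradle's -y side; does not turn. Frame: z up, x level to the high end, y along the axis towards the clamp. Hub 38 mm across, 36 mm long. Four round spokes 90 degrees apart, square to y: 10 mm thick steel, from 42 mm out a 15 mm thick grip ending 73 mm from the axis (one red, three black). Nothing stands above it.
- capstan (a joint): Capstan angle in rad; starts between 0 and 0.8, hard stop at 4.3. At 0 the red spoke points straight up; as it grows (closing) the upper spoke swings to the hub frame's +x, then down: the spokes stand at value + k*pi/2 from vertical towards +x. It stays where it is left. Turning takes about 0.1 N m (2 N at mid-grip).
- clamp_base: Green foot of the painting clamp, 170 x 110 x 14 mm, fixed to the bench. Origin: on the bench below the seat; x level towards the high end. On it, in the cradle's frame: the gear housing from x = 44 to 106 mm, 62 mm wide, top 18 mm above the bed (142 mm above the bench at most); nothing else near the seat rises over 17 mm above the bed, apart from the capstan.

How it is judged (in metres and radians):
On the way, in this order (a step that is already met when the one before it is completed fails the run):
1. the grey miniature stands in the V, foot on the bed, let go, before the clamp is closed (distance between grey_miniature and cradle below 0.009 m and angle between the z axis of grey_miniature and the z axis of cradle, either way round below 0.2 rad and contact force between the fingers and grey_miniature below 0.1 N and value of joint capstan below 2.5 rad), for 0.2 s.
2. the capstan is wound to its stop (value of joint capstan above 4.1 rad), for 0.2 s.
At the end, for the whole second after the job is handed in: The capstan stands within 0.2 rad of its stop at 4.3 rad; the grey miniature's foot is within 4 mm of the seat and its axis within 0.1 rad of the cradle's z; the brass pad presses it with more than 3 N; it is at rest (value of joint capstan above 4.1 rad and distance between grey_miniature and cradle below 0.004 m and angle between the z axis of grey_miniature and the z axis of cradle, either way round below 0.1 rad and contact force between clamp_pad and grey_miniature above 3 N and linear speed of grey_miniature below 0.02 m/s); the robot touches nothing.
It fails at once if the brown miniature is moved more than 20 mm (distance of brown_miniature from where it was at the start of the episode above 0.02 m).
It fails at once if the bottle is moved more than 20 mm (distance of bottle_n1 from where it was at the start of the episode above 0.02 m).
It also fails if it takes over 64 s, if anything falls off the work surface, if the arm or the gripper's body presses on something with over 40 N, if the wrist force passes 120 N, or if a joint passes its speed limit or range.

### The arm

A 7-joint arm with a two-finger parallel gripper is mounted at the origin on a cart in front of the work surface, level with it; the furniture and walls round the work are solid. World frame = base frame: x ahead of the robot, y to its left, z up, the work surface at z = 0. Lengths are in mm, angles in degrees, forces in N, time in s.
With the tool pointing down it reaches from about 425 to 875 mm from the base axis. Payload 8.4 kg.
Tool frame: the origin (TCP) lies at the very end of the fingers, on their centre line; the grasp point (between the pads) lies 19 mm behind it; z points along the fingers, y is the line along which they close (so a half turn about z gives the same grasp; the last joint's range is limited). The gripper opens to 87 mm and grips with 3 to 60 N. Pads are 19 mm wide; open, the fingers measure 117 mm over their backs; the gripper's body (75 mm by 190 mm) begins 51 mm behind the grasp point.
Start: joints at [-80.226, 19.091, 2.286, 83.961, -0.768, 76.965, -3.352], TCP at [173.252, 626.456, 222.546] pointing down, gripper open.
Joint ranges: [-147.57, 147.57], [-21.85, 119.76], [-74.77, 79.35], [14.55, 137.4], [-85.83, 265.84], [4.83, 119.75], [-152.11, 152.11]. Speed limits (degrees/s): [127.2, 127.2, 159.86, 159.86, 180, 180, 180].

### API

Orientations are given as [roll, pitch, yaw] about the fixed x, y, z axes, in that order (R = Rz(yaw) Ry(pitch) Rx(roll)).
In Python, from bench import get_state, snapshot, hand_in gives the robot as it stands. The module is installed in compiled form; this text tells all that it offers.
- The arm moves only by the tool send_rows, never from a script. Its argument "series" is a list of rows, each a list of 6 numbers: the shift along the tool's x, y, z scaled (see below), then the turn, a rotation vector about the tool's x, y, z scaled (see below). A call has 1 to 10 rows; each row shifts and turns the commanded pose from where the row before left it, along the tool's axes as they then stand; what a row does not reach is not made up. The controller multiplies each number of a shift by 25 cm and each number of a turn by pi rad. A row lasts 1/10 s, in which the tool goes at most 50 mm and 8.59 degrees, less where a joint would pass 70% of its speed; a pose out of reach is approached as far as the arm can. A call with a number of a shift or a turn outside -1 to 1 is refused whole. A call with a gripper value outside its range is refused whole. "claw" is the closure, from -1 (fully open) to 1 (shut), so that 0 is half open, set as the call begins (left out, the last holds). The fingers move at their own pace and stop on an object; "newtons" is the grip in N (left out, the last holds). Time passes only in rows, so rows that do not move let the fingers close. It gives the time, the measured TCP pose, the force, the opening and the grip force at its end, in the units of the state.
- get_state(): the state, without advancing time (a new reading comes with each control period).
- snapshot(name): name is "scene" or "top" or "wrist"; returns a dict with "image" (480x640x3 uint8, red, green, blue), "K" (3x3 intrinsics, pixels), "k1" (the pictures are not rectified: a ray, as slopes to the right and down, at radius r is drawn at 1 + k1 r^2 times it, then the intrinsics apply), "world_to_cam" (4x4, takes a point from world to camera coordinates); the wrist camera has in their place "tool_from_camera" (4x4, takes a point from camera to tool coordinates, whose origin is the TCP and whose axes are the flange's). Camera axes: x right, y down, z forward; pixel columns grow to the right and rows downward; lengths in mm; the calibration is good to about 2 mm. A picture is of the moment at which its call begins: read the wrist's pose just before it. There is no depth.
- hand_in(): hands the job in; it is judged then, once.
The state is a dict: "t": time; "qpos": joint angles; "dq": joint speeds; "joint_efforts": joint torques, N m; "tcp_pos": TCP position; "tool_rot": TCP orientation; "contact_force": force on the tool from outside, world axes, zero at the start; "ft_torque": the same for the moment, N m; "opening": finger opening in mm; "grasp_force": force on a finger pad.
Only numpy, scipy, OpenCV 4.12 (cv2) and the standard library are available. Lean on these libraries where they do the work, as an engineer would, in place of code of your own. Each camera call takes 0.05 s, during which the arm holds its last target. There are 200 camera calls.

## Working session

There is one attempt and no reset: what is moved stays moved. The work goes in short steps, Python scripts to look and compute and a tool call to move; the robot and the scene stay as the last step left them, time stands still between calls to the robot, and variables do not carry over. Pictures are saved under pics/ and viewed, at most 10 in all, crops included, and the job is handed in when it is done.

Besides the shell and the picture viewer there is one more tool, called after "Request:" as a command line: name --pt "numbers of a row" for each row, then --argument value for the rest. send_rows: Moves the arm, as the interface text tells. Its arguments: {"type":"object","properties":{"series":{"type":"array","items":{"type":"array","items":{"type":"number"}}},"claw":{"type":"number"},"newtons":{"type":"number"}},"required":["series"]}

```bash
mkdir -p pics; python3 - <<'E'
from bench import *
import cv2,json
s=get_state();print(s)
for n in("scene","top"):
    d=snapshot(n);cv2.imwrite(f"pics/{n}0.png",d["image"][:,:,::-1]);print(n,d["K"],d["k1"],d["world_to_cam"])
E
```

```text
{'t': 0.0, 'qpos': array([-80.22374864,  19.13031654,   2.28470387,  84.01289189,
        -0.7662408 ,  76.96565574,  -3.35209539]), 'dq': array([ 0.06351251,  0.05670055,  0.00048636, -0.06073466,  0.02836186,
       -0.0518892 , -0.014686  ]), 'joint_efforts': array([ 2.15745399e-04, -6.56363010e+01,  1.33531272e+00, -4.03806496e+01,
       -5.98644954e-02,  4.47983807e-02,  1.77708653e-04]), 'tcp_pos': array([173.17816584, 626.00186487, 221.65992949]), 'tool_rot': array([-1.79906677e+02,  7.81714514e-03,  1.64538959e+02]), 'contact_force': array([ 0.26350963,  0.7293938 , -0.72757859]), 'ft_torque': array([ 0.00833591, -0.0223807 ,  0.02756223]), 'grasp_force': 0.0, 'opening': 86.99663310687171}
scene [[488.42176569   0.         326.56801782]
 [  0.         488.42176569 238.40285964]
 [  0.           0.           1.        ]] -0.005436580274924553 [[ 8.87477451e-01 -4.60315057e-01 -2.22221045e-02 -4.87482213e+02]
 [-2.88070664e-01 -5.16464376e-01 -8.06399306e-01  2.23331715e+02]
 [ 3.59720817e-01  7.22062737e-01 -5.90953752e-01  7.30393088e+02]
 [ 0.00000000e+00  0.00000000e+00  0.00000000e+00  1.00000000e+00]]
top [[503.81675762   0.         322.4196242 ]
 [  0.         503.81675762 241.41306838]
 [  0.           0.           1.        ]] -0.009219195533129788 [[-2.46240507e-02 -9.99508071e-01 -1.94234746e-02  5.24193925e+00]
 [-9.97788156e-01  2.57724301e-02 -6.12746046e-02  5.17479738e+02]
 [ 6.17450520e-02  1.78716839e-02 -9.97931937e-01  1.03049867e+03]
 [ 0.00000000e+00  0.00000000e+00  0.00000000e+00  1.00000000e+00]]
```

View pics/scene0.png

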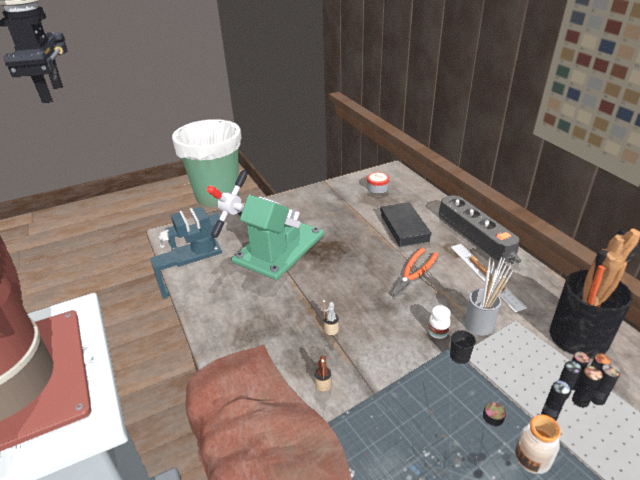

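View pics/top0.png

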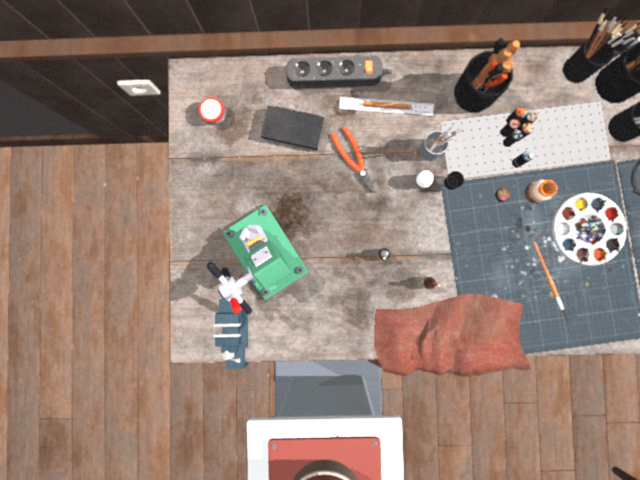

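The scene view shows the grey miniature at (331,322), the brown one at (323,373), the clamp at (275,240) and its capstan at (230,203). The top view shows grey at (384,254), brown at (430,283), the clamp at (265,252) and the hub near (235,288). Next I'll zoom in on the clamp.

```bash
cat > h.py <<'E'
import numpy as np,cv2
from scipy.spatial.transform import Rotation as R
def undist(d,uv):
    K=d["K"];m=(np.array(uv,float)-[K[0,2],K[1,2]])/[K[0,0],K[1,1]]
    s=m.copy()
    for _ in range(5): s=m/(1+d["k1"]*(s@s))
    return np.array([s[0],s[1],1.])
def pose(s): 
    T=np.eye(4);T[:3,:3]=R.from_euler('xyz',s["tool_rot"],degrees=True).as_matrix();T[:3,3]=s["tcp_pos"];return T
def camT(d,s=None):
    return np.linalg.inv(d["world_to_cam"]) if "world_to_cam" in d else pose(s)@d["tool_from_camera"]
def ray(d,uv,s=None):
    T=camT(d,s);return T[:3,3],T[:3,:3]@undist(d,uv)
def onz(d,uv,z,s=None):
    o,v=ray(d,uv,s);return o+v*(z-o[2])/v[2]
def tri(rs):
    A=np.zeros((3,3));b=np.zeros(3);
    for o,v in rs:
        v=v/np.linalg.norm(v);P=np.eye(3)-np.outer(v,v);A+=P;b+=P@o
    p=np.linalg.solve(A,b);return p,[round(float(np.linalg.norm(np.cross(p-o,v/np.linalg.norm(v)))),1) for o,v in rs]
def proj(d,p,s=None):
    T=np.linalg.inv(camT(d,s));c=T[:3,:3]@p+T[:3,3];x=c[:2]/c[2];x=x*(1+d["k1"]*(x@x));return d["K"][:2,:2]@x+d["K"][:2,2]
E
python3 - <<'E'
import cv2,numpy as np
t=cv2.imread("pics/top0.png")[195:325,195:325];s=cv2.imread("pics/scene0.png")[160:290,200:330]
f=lambda a:cv2.resize(a,(400,400),interpolation=cv2.INTER_CUBIC)
cv2.imwrite("pics/crop.png",np.hstack([f(t),f(s)]))
E
```

```text
(no output)
```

View pics/crop.png

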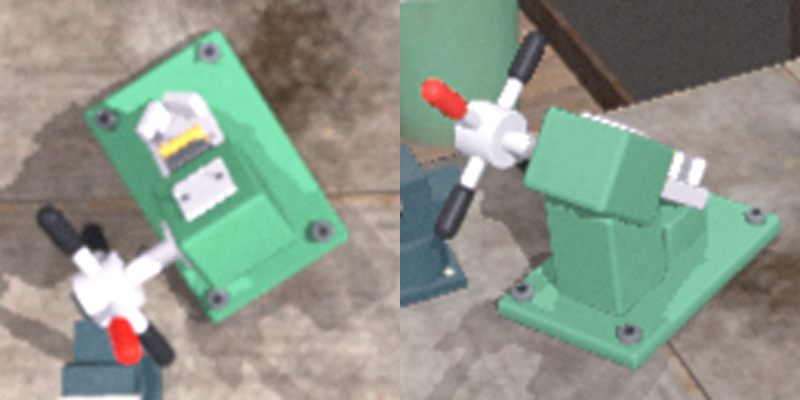

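The top crop puts the base bolts at (208,52), (107,120), (320,232) and (218,300). The V and brass pad are upper left at about (180,140), and the hub is at about (110,288). The high end points towards the robot.

```bash
python3 - <<'E'
from h import *; from bench import *
t=snapshot("top");s=snapshot("scene")
c=lambda u,v:(195+u*130/400-.34,195+v*130/400-.34)
c2=lambda u,v:(200+(u-400)*130/400-.34,160+v*130/400-.34)
b=np.array([onz(t,c(*p),16)for p in[(208,52),(107,120),(320,232),(218,300)]])
print("bolts",b.round(1)); x1=b[2]-b[0];x2=b[3]-b[1];print("yaw",[np.degrees(np.arctan2(v[1],v[0])) for v in(x1,x2)],b.mean(0), np.linalg.norm(x1),np.linalg.norm(b[0]-b[1]))
print("hub",tri([ray(t,c(107,290)),ray(s,c2(491,133))]), "redtip",tri([ray(t,c(127,360)),ray(s,c2(425,88))]))
for d,n in((t,"top"),(s,"scene")):
    im=cv2.cvtColor(d["image"],cv2.COLOR_RGB2HSV)
print("mini figure top z68/scene, top", onz(s,(331,334),0),onz(t,(384,254),28),onz(s,(331,305),68))
print("brown",onz(s,(323,390),0),onz(t,(430,283),28),"bottle",onz(s,(439,337),0),onz(t,(425,179),46))
w=snapshot("wrist");print(w["K"],w["k1"],w["tool_from_camera"].round(3))
E
```

```text
bolts [[583.2 116.3  16. ]
 [538.7 185.8  16. ]
 [459.3  42.9  16. ]
 [415.3 112.5  16. ]]
yaw [np.float64(-149.32975104811155), np.float64(-149.2746984348876)] [499.10636129 114.38094849  16.        ] 144.04393457485594 82.50884432256699
hub (array([426.6604427 , 169.75627185, 101.16943969]), [0.5, 0.5]) redtip (array([387.1592595 , 147.32827358, 156.78586712]), [0.3, 0.3])
mini figure top z68/scene, top [ 484.02698389 -141.64262092    0.        ] [ 487.66316681 -133.32317213   28.        ] [ 483.8990238  -144.33886198   68.        ]
brown [ 422.64540106 -232.82534908    0.        ] [ 426.27526593 -224.85384859   28.        ] bottle [ 634.80017101 -231.2769701     0.        ] [ 636.84376414 -219.22818057   46.        ]
[[332.04095352   0.         321.72356849]
 [  0.         332.04095352 240.29118317]
 [  0.           0.           1.        ]] -0.013507266171313653 [[-1.00000e-03 -9.69000e-01 -2.48000e-01  6.90130e+01]
 [ 1.00000e+00 -0.00000e+00 -1.00000e-03  5.79000e-01]
 [ 1.00000e-03 -2.48000e-01  9.69000e-01 -1.61854e+02]
 [ 0.00000e+00  0.00000e+00  0.00000e+00  1.00000e+00]]
```

Request:
send_rows --pt "-0.133 -0.065 -0.005 0 0 0" --pt "-0.133 -0.065 -0.005 0 0 0" --pt "-0.133 -0.065 -0.005 0 0 0" --pt "-0.133 -0.065 -0.005 0 0 0" --pt "-0.133 -0.065 -0.005 0 0 0" --pt "-0.133 -0.065 -0.005 0 0 0" --pt "-0.133 -0.065 -0.005 0 0 0" --pt "-0.133 -0.065 -0.005 0 0 0" --pt "-0.133 -0.065 -0.005 0 0 0" --pt "-0.133 -0.065 -0.005 0 0 0"

```text
t: 1.25
tcp_pos: [451.4, 380.0, 235.2]
tool_rot: [180.0, 0.0, 164.5]
contact_force: [1.1, -0.1, -0.0]
opening: 87.1
grasp_force: 0.0
```

Request:
send_rows --pt "-0.06 -0.12 0 0 0 0" --pt "-0.06 -0.12 0 0 0 0" --pt "-0.06 -0.12 0 0 0 0" --pt "-0.06 -0.12 0 0 0 0" --pt "-0.06 -0.12 0 0 0 0" --pt "-0.06 -0.12 0 0 0 0" --pt "-0.06 -0.12 0 0 0 0" --pt "-0.06 -0.12 0 0 0 0" --pt "0 0 0 0 0 0.046" --pt "0 0 0 0 0 0.046"

```text
t: 2.25
tcp_pos: [502.3, 116.5, 235.2]
tool_rot: [180.0, 0.0, 147.5]
contact_force: [-0.8, 0.3, 0.9]
opening: 87.1
grasp_force: 0.0
```

Request:
send_rows --pt "0 0 0 0 0 0.046" --pt "0 0 0 0 0 0.046" --pt "0 0 0 0 0 0.046" --pt "0 0 0 0 0 0.046" --pt "0 0 0 0 0 0.046" --pt "0 0 0 0 0 0.046" --pt "0 0 0 0 0 0.046" --pt "0 0 0 0 0 0.046" --pt "0 0 0 0 0 0.046" --pt "0 0 0 0 0 0.046"

```text
t: 3.25
tcp_pos: [502.0, 117.9, 235.0]
tool_rot: [-180.0, 0.0, 64.8]
contact_force: [-0.9, 0.1, -0.3]
opening: 87.3
grasp_force: 0.0
```

Request:
send_rows --pt "0 0 0 0 0 0.046" --pt "0 0 0 0 0 0.046" --pt "0 0 0 0 0 0.046" --pt "0 0 0 0 0 0.046" --pt "0 0 0 0 0 0" --pt "0 0 0 0 0 0"

```text
t: 3.85
tcp_pos: [502.0, 117.9, 235.1]
tool_rot: [-180.0, 0.0, 32.3]
contact_force: [-0.5, -0.1, -0.3]
opening: 87.3
grasp_force: 0.0
```

```bash
python3 - <<'E'
from h import *; from bench import *
s=get_state();print(s["t"],s["tcp_pos"],s["tool_rot"],s["qpos"])
w=snapshot("wrist");cv2.imwrite("pics/w1.png",w["image"][:,:,::-1])
E
```

```text
3.85 [502.03618096 117.91523282 235.06762647] [-1.79997025e+02  7.65324116e-04  3.23140694e+01] [-44.97161654   2.35567802  27.87676731 102.57231692  -1.14097803
  75.34941181 -74.51215054]
```

View pics/w1.png

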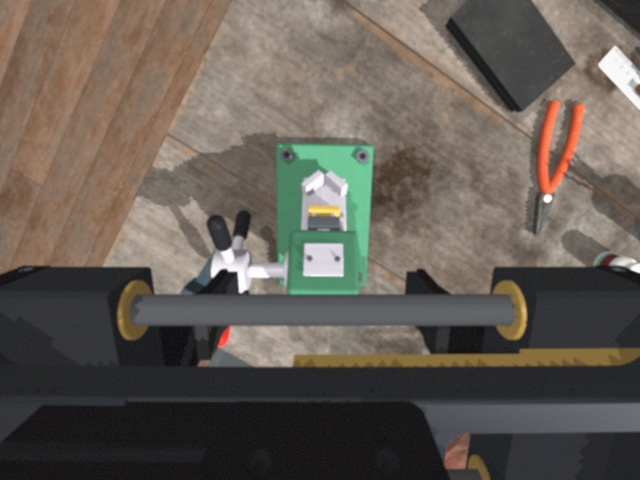

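The wrist view shows the V at about (325,182), the brass pad at (324,210), the housing at (323,260) and the capstan at (230,265). I'll enlarge it to measure the seat.

```bash
python3 - <<'E'
import cv2
a=cv2.imread("pics/w1.png")[140:290,250:400]
cv2.imwrite("pics/w1c.png",cv2.resize(a,(600,600),interpolation=cv2.INTER_CUBIC))
E
```

```text
(no output)
```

View pics/w1c.png

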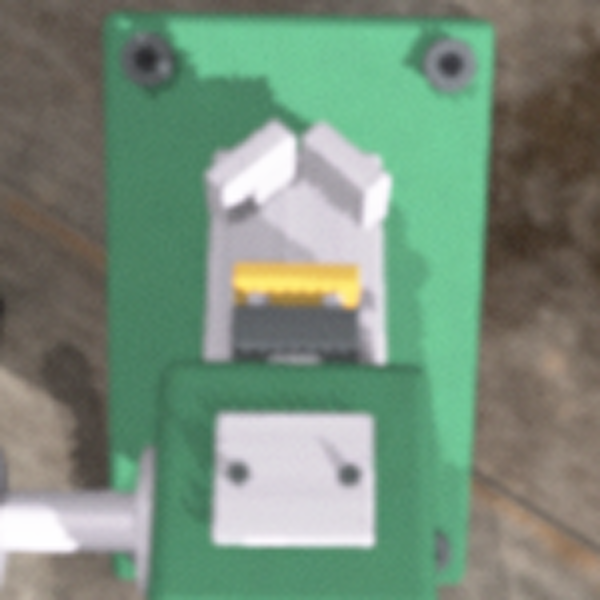

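The enlarged crop shows the pad's front top edge at v=263, u=233–360, and the V's inner top edges meeting at about (297,134). The bed lies between them.

```bash
cat >> h.py <<'E'
yaw=np.radians(-149.3);X=np.array([np.cos(yaw),np.sin(yaw),0]);Y=np.array([-X[1],X[0],0]);Zu=np.array([0,0,1.])
c,s_=np.cos(np.radians(40)),np.sin(np.radians(40))
CX=c*X+s_*Zu;CZ=c*Zu-s_*X
E
python3 - <<'E'
from h import *; from bench import *
s=get_state();w=snapshot("wrist")
p=lambda u,v:(250+u/4-.4,140+v/4-.4)
P=onz(w,p(297,263),85.5,s);V=onz(w,p(297,134),61.6,s)
print("seat by pad",P-19.5*CX-17*CZ,"by V",V+17.7*CX-17*CZ)
b=[onz(w,p(*q),16,s) for q in((147,60),(451,64))];print("bolts",b)
hub=np.array([426.7,169.8,101.2]);print("axis",hub+85*Y, "base ctr",499.1,114.4)
t=snapshot("top");sc=snapshot("scene")
# grey mini: cork mask
for d,n,box in((t,"top",(360,410,230,280)),(sc,"scene",(310,350,295,345))):
    im=cv2.cvtColor(d["image"],cv2.COLOR_RGB2HSV)[box[2]:box[3],box[0]:box[1]].astype(int)
    m=(im[...,1]>70)&(im[...,2]>110);v,u=np.nonzero(m);print(n,m.sum(),u.min()+box[0],u.max()+box[0],v.min()+box[2],v.max()+box[2])
E
```

```text
seat by pad [523.49826543 130.67027721  59.94288608] by V [523.26359926 131.31584706  59.95458516]
bolts [array([537.30382132, 188.38000111,  16.        ]), array([581.53074287, 116.32964723,  16.        ])]
axis [470.09614802  96.71255691 101.2       ] base ctr 499.1 114.4
top 147 360 409 254 262
scene 68 310 337 302 344
```

Request:
send_rows --pt "-0.061 0.084 0.01 0 0 0" --pt "-0.061 0.084 0.01 0 0 0" --pt "-0.061 0.084 0.01 0 0 0" --pt "-0.061 0.084 0.03 0 0 0" --pt "-0.061 0.084 0.04 0 0 0" --pt "-0.061 0.084 0.04 0 0 0" --pt "-0.061 0.084 0.04 0 0 0" --pt "-0.061 0.084 0.04 0 0 0" --pt "-0.061 0.084 0.04 0 0 0" --pt "-0.061 0.084 0.04 0 0 0.009"

```text
t: 5.05
tcp_pos: [484.2, -142.0, 159.8]
tool_rot: [180.0, -0.0, 30.5]
contact_force: [0.1, 1.1, -0.3]
opening: 87.2
grasp_force: 0.0
```

Request:
send_rows --pt "0 0 0 0 0 0" --pt "0 0 0 0 0 0"

```text
t: 5.25
tcp_pos: [484.2, -141.3, 160.0]
tool_rot: [-180.0, 0.0, 30.4]
contact_force: [0.5, 0.9, -0.1]
opening: 87.0
grasp_force: 0.0
```

```bash
python3 - <<'E'
from h import *; from bench import *
s=get_state();print(s["t"],s["tcp_pos"],s["tool_rot"],s["qpos"])
w=snapshot("wrist");cv2.imwrite("pics/w2.png",w["image"][:,:,::-1]);print(proj(w,np.array([485,-140,28.]),s))
E
```

```text
5.25 [ 484.1611317  -141.2648184   159.98153064] [-1.79991760e+02  2.41479287e-02  3.04349148e+01] [-28.86862049   4.58831611  42.54597792 110.32371623  -3.37343669
  66.35226183 -44.62364816]
[322.54002627 229.61428922]
```

View pics/w2.png

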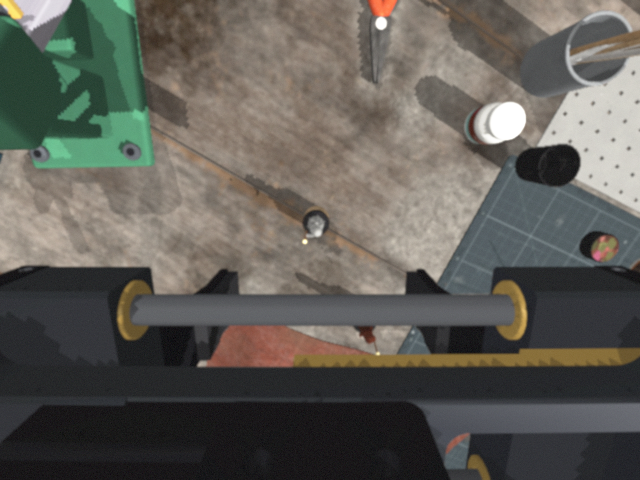

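The wrist view shows the grey miniature's cork as a dark disc centred at about (316,222), its figure at (317,230) and the staff tip at (305,241). Brown is clear of the fingers.

```bash
python3 - <<'E'
from h import *; from bench import *
s=get_state();w=snapshot("wrist")
g=cv2.cvtColor(w["image"],cv2.COLOR_RGB2GRAY)
a=g[195:255,285:350]
m=(a<75).astype(np.uint8)
n,l,st,ce=cv2.connectedComponentsWithStats(m)
for i in range(1,n):
    if st[i,4]>40: print(st[i]+[285,195,0,0,0],ce[i]+[285,195])
T=pose(s)
for uv in((316,222),(316,223.5)):
    p=onz(w,uv,28,s);print(p,T[:3,:3].T@(p-T[:3,3]))
E
```

```text
[303 211  27  23 237] [315.29113924 219.94514768]
[ 488.41867532 -130.5123142    28.        ] [  8.40640259  -6.54431167 132.19910837]
[ 487.22778118 -131.20663734   28.        ] [  7.02789969  -6.55088738 132.19898922]
```

Request:
send_rows --pt "0.024 -0.026 0 0 0 0" --pt "0 0 0.07 0 0 0" --pt "0 0 0.08 0 0 0" --pt "0 0 0.08 0 0 0" --pt "0 0 0.08 0 0 0" --pt "0 0 0.08 0 0 0" --pt "0 0 0.08 0 0 0" --pt "0 0 0.06 0 0 0" --pt "0 0 0.034 0 0 0" --pt "0 0 0 0 0 0"

```text
t: 6.35
tcp_pos: [485.8, -131.3, 18.3]
tool_rot: [-179.9, 0.1, 30.5]
contact_force: [0.2, -0.8, 1.2]
opening: 86.7
grasp_force: 0.0
```

Request:
send_rows --pt "0 0 0 0 0 0" --pt "0 0 0 0 0 0" --pt "0 0 0 0 0 0" --pt "0 0 0 0 0 0" --pt "0 0 0 0 0 0" --pt "0 0 0 0 0 0" --pt "0 0 0 0 0 0" --pt "0 0 0 0 0 0" --claw 1 --newtons 15

```text
t: 7.15
tcp_pos: [486.1, -132.4, 19.0]
tool_rot: [-180.0, 0.0, 30.4]
contact_force: [-0.7, -0.2, 0.7]
opening: 31.4
grasp_force: 0.0
```

Request:
send_rows --pt "0 0 0 0 0 0" --pt "0 0 0 0 0 0" --pt "0 0 0 0 0 0" --pt "0 0 0 0 0 0" --pt "0 0 0 0 0 0"

```text
t: 7.65
tcp_pos: [486.2, -132.4, 19.0]
tool_rot: [180.0, 0.0, 30.4]
contact_force: [0.4, 0.5, 0.3]
opening: 24.0
grasp_force: 15.0
```

Request:
send_rows --pt "0 0 -0.04 0 0 0" --pt "0 0 -0.08 0 0 0" --pt "0 0 -0.1 0 0 0" --pt "0 0 -0.1 0 0 0" --pt "0 0 -0.1 0 0 0" --pt "0 0 -0.1 0 0 0" --pt "0 0 -0.1 0 0 0" --pt "0 0 -0.08 0 0 0" --pt "0 0 -0.04 0 0 0" --pt "0 0 0 0 0 0"

```text
t: 8.65
tcp_pos: [486.8, -132.6, 205.4]
tool_rot: [179.9, -0.1, 30.4]
contact_force: [0.9, -0.5, -0.9]
opening: 23.8
grasp_force: 15.0
```

```bash
python3 - <<'E'
from h import *; from bench import *
s=get_state();print(s)
w=snapshot("scene");cv2.imwrite("pics/s3.png",w["image"][:,:,::-1]);p=proj(w,s["tcp_pos"]).astype(int);print(p)
w=w["image"][p[1]-60:p[1]+60,p[0]-60:p[0]+60];wr=snapshot("wrist")["image"]
cv2.imwrite("pics/s3c.png",cv2.resize(np.hstack([w]),(480,480))[:,:,::-1])
E
```

```text
{'t': 8.65, 'qpos': array([-31.01049854,   1.59687104,  42.59833115, 107.02525138,
        -1.19020929,  71.66808134, -47.6228088 ]), 'dq': array([ 0.2498395 ,  1.47843913, -0.11734113,  2.3525929 , -0.60973429,
       -1.68468303,  0.58330854]), 'joint_efforts': array([ -0.10315951, -30.62872767,   0.80803541, -40.50653458,
         0.09366124,   0.44068518,  -0.15943616]), 'tcp_pos': array([ 486.84887602, -132.58012446,  205.4278821 ]), 'tool_rot': array([ 1.79946284e+02, -1.32909768e-01,  3.04287138e+01]), 'contact_force': array([ 0.87336334, -0.45983913, -0.88461187]), 'ft_torque': array([-0.06512201,  0.17093756,  0.01912622]), 'grasp_force': 14.999973177909851, 'opening': 23.813730758366397}
[327 228]
```

View pics/s3c.png

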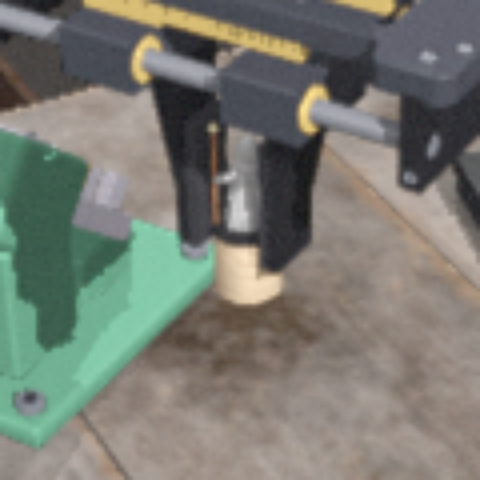

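The scene crop shows the cork held upright between the fingers, with the staff and figure clear.

Request:
send_rows --pt "0.05 -0.05 -0.016 0 0 0" --pt "0.09 -0.09 -0.016 0 0 0" --pt "0.09 -0.09 -0.016 0 0 0" --pt "0.1 -0.095 -0.016 0 0 0" --pt "0.1 -0.095 -0.016 0 0 0" --pt "0.1 -0.095 -0.016 0 0 0" --pt "0.1 -0.095 -0.016 0 0 0" --pt "0.1 -0.09 -0.016 0 0 0" --pt "0.08 -0.08 -0.016 0 0 0" --pt "0.046 -0.052 -0.016 0 0 0"

```text
t: 9.75
tcp_pos: [564.8, 157.7, 242.3]
tool_rot: [-180.0, 0.2, 30.6]
contact_force: [0.0, -1.0, -0.9]
opening: 24.1
grasp_force: 15.0
```

Request:
send_rows --pt "0 0 0 0 -0.0444 0" --pt "0 0 0 0 -0.0444 0" --pt "0 0 0 0 -0.0444 0" --pt "0 0 0 0 -0.0444 0" --pt "0 0 0 0 -0.0446 0" --pt "0 0 0 0 0 0" --pt "0 0 0 0 0 0"

```text
t: 10.45
tcp_pos: [565.2, 154.8, 241.3]
tool_rot: [180.0, 40.3, 30.4]
contact_force: [-0.3, -0.6, 0.5]
opening: 24.0
grasp_force: 15.0
```

```bash
cat >> h.py <<'E'
seat=np.array([523.5,130,60])
Rt=np.column_stack([-CX,Y,-CZ])
def togo(s,target,Rtarget):
    T=pose(s);return T[:3,:3].T@(target-T[:3,3]),np.degrees(R.from_matrix(T[:3,:3].T@Rtarget).as_rotvec())
E
python3 - <<'E'
from h import *; from bench import *
s=get_state();print(s["t"],s["tcp_pos"],s["tool_rot"],s["qpos"])
for h in(80,20): print(togo(s,seat+3*CX+h*CZ,Rt))
w=snapshot("scene");cv2.imwrite("pics/s4.png",w["image"][100:300,150:400,::-1].repeat(2,0).repeat(2,1))
E
```

```text
10.45 [565.18800068 154.79441162 241.33458938] [179.95325384  40.29696544  30.36129065] [-37.99667011  44.63203579  30.08458218  58.99414555  -7.48081036
 119.2853593  -69.31877232]
(array([ 7.68693607e+01, -4.08290220e-02,  8.96908678e+01]), array([-0.17164412,  0.29707009, -0.25878039]))
(array([7.71808547e+01, 1.38212070e-01, 1.49689792e+02]), array([-0.17164412,  0.29707009, -0.25878039]))
```

Request:
send_rows --pt "0.03 0 0.036 0 0 0" --pt "0.04 0 0.046 0 0 0" --pt "0.05 0 0.06 0 0 0" --pt "0.05 0 0.06 0 0 0" --pt "0.05 0 0.06 0 0 0" --pt "0.05 0 0.06 0 0 0" --pt "0.03 0 0.034 0 0 0" --pt "0.008 0 0.004 0 0.0015 -0.0015" --pt "0 0 0 0 0 0" --pt "0 0 0 0 0 0"

```text
t: 11.5
tcp_pos: [566.7, 156.0, 126.7]
tool_rot: [-179.8, 39.6, 30.8]
contact_force: [0.6, 0.2, -0.3]
opening: 24.2
grasp_force: 15.0
```

```bash
python3 - <<'E'
from h import *; from bench import *
s=get_state();print(s["t"],s["tcp_pos"],s["tool_rot"],s["qpos"])
for h in(80,20): print(togo(s,seat+3*CX+h*CZ,Rt))
f=lambda a:cv2.resize(a,(400,400),interpolation=cv2.INTER_CUBIC)
w=snapshot("scene");t=snapshot("top");p=proj(w,s["tcp_pos"]-25*CZ).astype(int);q=proj(t,s["tcp_pos"]-25*CZ).astype(int)
cv2.imwrite("pics/s5.png",np.hstack([f(t["image"][q[1]-60:q[1]+60,q[0]-60:q[0]+60]),f(w["image"][p[1]-60:p[1]+60,p[0]-60:p[0]+60])])[:,:,::-1])
E
```

```text
11.5 [566.67876577 155.99964078 126.72936581] [-179.79749979   39.63137188   30.77494703] [-38.31294335  48.55255596  28.58482959  65.82120735  -9.24997708
 108.26727557 -70.19332031]
(array([1.26022592, 0.32201808, 3.52231184]), array([-0.15450932, -0.36852586,  0.05821888]))
(array([ 0.87422753,  0.48362246, 63.52085256]), array([-0.15450932, -0.36852586,  0.05821888]))
```

View pics/s5.png

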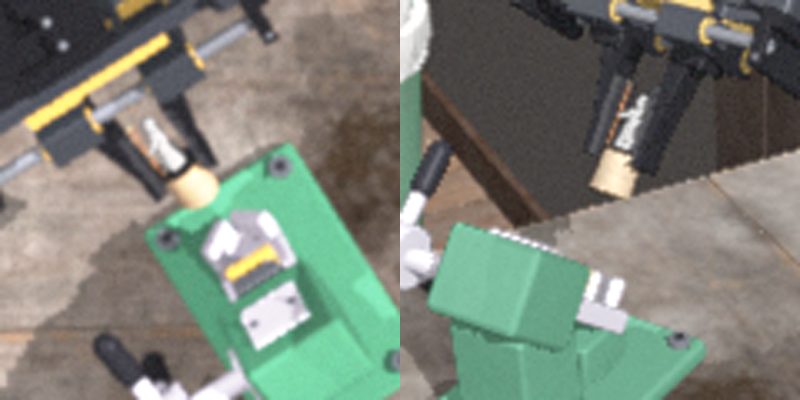

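The crops show the cork in the tilted hand lined up over the V, with foot and figure clear of the housing.

Request:
send_rows --pt "0.004 0.002 0.03 0 -0.001 0" --pt "0 0 0.04 0 0 0" --pt "0 0 0.04 0 0 0" --pt "0 0 0.04 0 0 0" --pt "0 0 0.03 0 0 0" --pt "0 0 0.02 0 0 0" --pt "0 0 0.02 0 0 0" --pt "0 0 0.01 0 0 0" --pt "0 0 0 0 0 0" --pt "0 0 0 0 0 0"

```text
t: 12.6
tcp_pos: [535.6, 137.3, 81.0]
tool_rot: [-179.8, 39.9, 30.8]
contact_force: [-0.6, -0.2, -1.4]
opening: 24.2
grasp_force: 15.0
```

```bash
python3 - <<'E'
from h import *; from bench import *
s=get_state();print(s["t"],s["tcp_pos"],s["tool_rot"],s["contact_force"],s["ft_torque"])
print(togo(s,seat+3*CX+20*CZ,Rt))
f=lambda a:cv2.resize(a,(400,400),interpolation=cv2.INTER_CUBIC)
w=snapshot("scene");t=snapshot("top");p=proj(w,seat+10*CZ).astype(int);q=proj(t,seat+10*CZ).astype(int);print(p,q)
cv2.imwrite("pics/s6.png",np.hstack([f(t["image"][q[1]-30:q[1]+30,q[0]-30:q[0]+30]),f(w["image"][p[1]-30:p[1]+30,p[0]-30:p[0]+30])])[:,:,::-1])
E
```

```text
12.6 [535.62202753 137.3406787   81.03777082] [-179.78144203   39.88384227   30.7930806 ] [-0.60593491 -0.19043083 -1.37822075] [ 0.37797234 -0.5258003   0.07437927]
(array([-0.34345023,  0.13714083,  5.22369115]), array([-0.15879911, -0.11602141,  0.07158593]))
[286 212] [250 235]
```

View pics/s6.png

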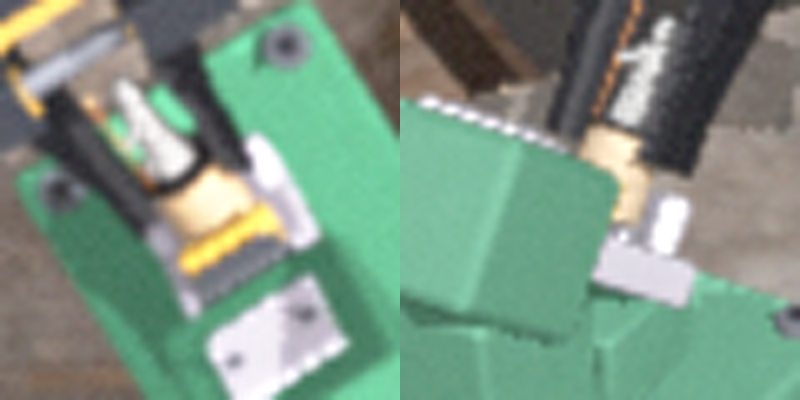

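The cork is between pad and V in both views, about 5 mm above the bed.

Request:
send_rows --pt "0 0 0.006 0 0 0" --pt "0 0 0.006 0 0 0" --pt "0 0 0.006 0 0 0" --pt "0 0 0.003 0 0 0" --pt "0 0 0 0 0 0" --pt "0 0 0 0 0 0" --pt "0 0 0 0 0 0"

```text
t: 13.4
tcp_pos: [532.7, 135.6, 77.1]
tool_rot: [-179.8, 39.9, 30.8]
contact_force: [1.2, 2.2, 5.0]
opening: 23.7
grasp_force: 15.0
```

```bash
python3 - <<'E'
from h import *; from bench import *
s=get_state();print(s["t"],s["contact_force"],s["ft_torque"],s["contact_force"]@CZ,s["contact_force"]@CX,s["contact_force"]@Y)
print(togo(s,seat+3*CX+20*CZ,Rt))
E
```

```text
13.4 [1.24375885 2.21470818 5.00562606] [ 0.18630445 -0.21568672 -0.09132926] 5.248762759660608 1.5321398517713187 -1.2693295819119124
(array([-0.26033739,  0.13967408,  0.05776088]), array([-0.15918547, -0.1188817 ,  0.0707379 ]))
```

Request:
send_rows --pt "0 0 0 0 0 0" --pt "0 0 0 0 0 0" --pt "0 0 0 0 0 0" --pt "0 0 0 0 0 0" --pt "0 0 0 0 0 0" --pt "0 0 0 0 0 0" --claw 0

```text
t: 14.0
tcp_pos: [532.5, 135.5, 76.8]
tool_rot: [-179.8, 39.9, 30.8]
contact_force: [-0.6, -0.1, -0.3]
opening: 43.2
grasp_force: 0.0
```

Request:
send_rows --pt "0 0 -0.02 0 0 0" --pt "0 0 -0.03 0 0 0" --pt "0 0 -0.05 0 0 0" --pt "0 0 -0.08 0 0 0" --pt "0 0 -0.08 0 0 0" --pt "0 0 -0.08 0 0 0" --pt "0 0 -0.06 0 0 0" --pt "0 0 -0.04 0 0 0" --pt "0 0 0 0 0 0"

```text
t: 14.9
tcp_pos: [594.5, 171.8, 162.4]
tool_rot: [-179.8, 39.8, 30.8]
contact_force: [0.6, 0.3, -0.0]
opening: 43.5
grasp_force: 0.0
```

```bash
python3 - <<'E'
from h import *; from bench import *
s=get_state();print(s["t"],s["tcp_pos"],s["tool_rot"],s["opening"],s["qpos"])
f=lambda a:cv2.resize(a,(400,400),interpolation=cv2.INTER_CUBIC)
w=snapshot("scene");t=snapshot("top");p=proj(w,seat+10*CZ).astype(int);q=proj(t,seat+10*CZ).astype(int)
p[0]-=25
cv2.imwrite("pics/s7.png",np.hstack([f(t["image"][q[1]-30:q[1]+30,q[0]-30:q[0]+30]),f(w["image"][p[1]-50:p[1]+50,p[0]-50:p[0]+50])])[:,:,::-1])
E
```

```text
14.9 [594.47698613 171.76247001 162.37141989] [-179.82390512   39.77291834   30.79455255] 43.483047527396515 [-36.73874017  51.10768537  28.67614456  56.7992463   -9.89947301
 114.65173755 -70.3104897 ]
```

View pics/s7.png

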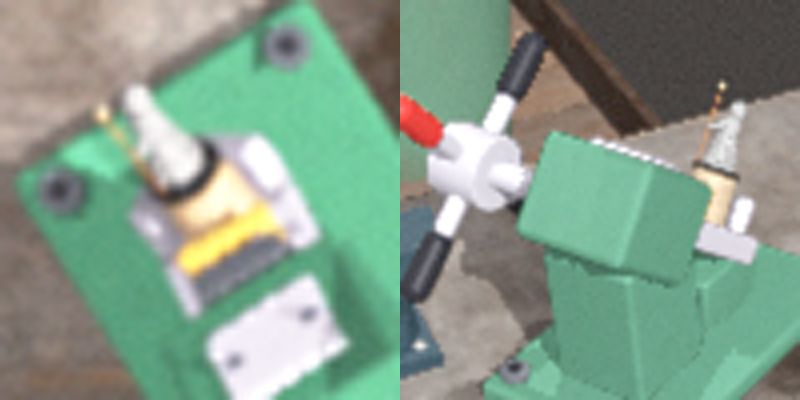

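The miniature stands in the V, and the red and black spokes haven't moved. I'll check its lean against projections: figure head at crop (137,95) in top and (738,105) in scene, staff tip at (722,85) in scene.

```bash
python3 - <<'E'
from h import *; from bench import *
w=snapshot("scene");t=snapshot("top");p=proj(w,seat+10*CZ).astype(int);q=proj(t,seat+10*CZ).astype(int);p[0]-=25
for h in(0,28,62,68):
    P=seat+h*CZ;print(h,(proj(t,P)-(q-30))*400/60,(proj(w,P)-(p-50))*4+[400,0])
hub=np.array([426.7,169.8,101.2]);
print(pose(get_state()))
print("top cork ring", tri([ray(t,(q-30)+np.array([185,172])*.15),ray(w,(p-50)+np.array([718,163])/4-[100,0])]),"exp",seat+28*CZ)
print("head", tri([ray(t,(q-30)+np.array([137,97])*.15),ray(w,(p-50)+np.array([738,107])/4-[100,0])]),"exp",seat+60*CZ)
E
```

```text
0 [219.29075513 225.42142953] [694.20370316 219.64473696]
28 [175.73253934 168.74807806] [712.1821304  166.59530478]
62 [120.37824918  96.71985061] [734.03765367 102.11262532]
68 [110.31530362  83.62487266] [737.89725222  90.72603893]
[[ 6.58541301e-01  5.09564572e-01 -5.53775497e-01  5.93017697e+02]
 [ 3.92357144e-01 -8.60426639e-01 -3.25148998e-01  1.71088576e+02]
 [-6.42167599e-01 -3.15372814e-03 -7.66557779e-01  1.60806400e+02]
 [ 0.00000000e+00  0.00000000e+00  0.00000000e+00  1.00000000e+00]]
top cork ring (array([539.02820406, 135.2585563 ,  85.51747214]), [1.5, 1.5]) exp [538.97566682 139.18877853  81.44924441]
head (array([557.67678585, 145.6180106 , 107.11036315]), [0.1, 0.1]) exp [556.66214318 149.69023971 105.96266659]
```

The miniature is seated and leaning correctly. Next I'll plan the winding with closed fingers, tilted 25°, following an arc behind the spokes.

```bash
cat >> h.py <<'E'
hub=np.array([426,171,101.])
a=np.radians(25);N=np.array([np.cos(a),np.sin(a)]);F=np.array([-np.sin(a),np.cos(a)])
n3=N[0]*X+N[1]*Zu;f3=F[0]*X+F[1]*Zu
R25=np.column_stack([-n3,Y,-f3])
def W(c): c=np.array(c)-9.5*N; return hub+X*c[0]+Zu*c[1]
def arc(th,r=52):
    th=np.radians(th);return r*np.array([np.sin(th),np.cos(th)])-7.5*np.array([np.cos(th),-np.sin(th)])
E
python3 - <<'E'
from h import *; from bench import *
s=get_state();
d,r=togo(s,W([-110,70]),R25);print("rot first",r/180)
p=s["tcp_pos"]
def g(c,l):
    global p
    q=W(c);print(l,(R25.T@(q-p)/250).round(4),q.round(1));p=q
g([-110,70],"way");g([-60.7,23.6],"start");g(arc(-25),"-25")
for t in range(-15,76,10): g(arc(t),t)
E
```

```text
rot first [-0.00104373  0.08307647  0.00023506]
way [-0.1012 -0.3408  0.0199] [528.  231.6 167. ]
start [-0.1003 -0.      0.2516] [485.6 206.4 120.6]
-25 [-0.1502  0.     -0.0198] [458.1 190.1 140.9]
-15 [-0.0366 -0.     -0.002 ] [451.2 186.  145.3]
-5 [-0.0364  0.      0.0043] [443.7 181.5 148.1]
5 [-0.0351  0.      0.0106] [435.9 176.9 149.4]
15 [-0.0327  0.      0.0165] [428.1 172.2 149.2]
25 [-0.0293 -0.      0.0219] [420.4 167.6 147.3]
35 [-0.0251  0.      0.0267] [413.  163.3 143.9]
45 [-0.0201 -0.      0.0306] [406.3 159.3 139.1]
55 [-0.0144  0.      0.0337] [400.5 155.8 133. ]
65 [-0.0084 -0.      0.0357] [395.6 153.  125.8]
75 [-0.002   0.      0.0366] [391.9 150.7 117.7]
```

Request:
send_rows --pt "0 0 -0.04 0 0.02 0" --pt "0 0 -0.04 0 0.042 0" --pt "0 0 0 0 0.021 0" --pt "-0.01 -0.04 0 0 0 0" --pt "-0.015 -0.06 0 0 0 0" --pt "-0.02 -0.08 0 0 0 0" --pt "-0.02 -0.08 0 0 0 0" --pt "-0.015 -0.05 0 0 0 0" --pt "-0.01 -0.03 0 0 0 0" --pt "0 0 0 0 0 0" --claw 1 --newtons 15

```text
t: 16.1
tcp_pos: [542.4, 241.6, 186.8]
tool_rot: [-179.8, 25.0, 30.9]
contact_force: [-0.1, -0.3, -0.3]
opening: 0.7
grasp_force: 0.0
```

```bash
python3 - <<'E'
from h import *; from bench import *
s=get_state();print(s["t"],s["opening"],s["qpos"])
for c in([-110,70],[-60.7,23.6],arc(-25)):
    d,r=togo(s,W(c),R25);print(d/250,r/180)
E
```

```text
16.1 0.6954740982289765 [-46.53883166  35.25323119  28.42213761  73.4537375  -11.41373328
  99.74470289 -77.81456702]
[-0.02993903  0.00524728  0.10124016] [-0.00084742 -0.00013757  0.00076331]
[-0.1303342   0.00567629  0.35274727] [-0.00084742 -0.00013757  0.00076331]
[-0.28048149  0.00526334  0.33285009] [-0.00084742 -0.00013757  0.00076331]
```

Request:
send_rows --pt "-0.01 0.0055 0.03 0 0 0" --pt "-0.02 0 0.06 0 0 0" --pt "-0.02 0 0.06 0 0 0" --pt "-0.02 0 0.06 0 0 0" --pt "-0.02 0 0.06 0 0 0" --pt "-0.02 0 0.05 0 0 0" --pt "-0.02 0 0.03 0 0 0" --pt "0 0 0 0 0 0"

```text
t: 16.9
tcp_pos: [485.9, 204.0, 120.6]
tool_rot: [-179.8, 25.1, 30.6]
contact_force: [0.7, 0.4, 0.1]
opening: 0.2
grasp_force: 0.0
```

Request:
send_rows --pt "-0.02 0 -0.003 0 0 0" --pt "-0.025 0 -0.003 0 0 0" --pt "-0.025 0 -0.003 0 0 0" --pt "-0.025 0 -0.003 0 0 0" --pt "-0.025 0 -0.004 0 0 0" --pt "-0.03 0 -0.004 0 0 0"

```text
t: 17.5
tcp_pos: [458.9, 188.9, 141.8]
tool_rot: [-179.8, 25.0, 30.7]
contact_force: [2.3, 1.9, 0.3]
opening: 0.7
grasp_force: 1.1
```

```bash
cat >> h.py <<'E'
def redangle(show=True):
    from bench import snapshot
    rs=[]
    for n in("top","scene"):
        d=snapshot(n);im=cv2.cvtColor(d["image"],cv2.COLOR_RGB2HSV).astype(int)
        o=proj(d,hub).astype(int);y0,x0=o[1]-55,o[0]-55
        im=im[y0:y0+110,x0:x0+110];m=(((im[...,0]<6)|(im[...,0]>174))&(im[...,1]>190)&(im[...,2]>90)).astype(np.uint8)
        k,l,st,ce=cv2.connectedComponentsWithStats(m)
        if k<2: print(n,"no red");continue
        i=1+st[1:,4].argmax();print(n,st[i,4],ce[i]+[x0,y0]);rs.append(ray(d,ce[i]+[x0,y0]))
    for o,v in rs: # intersect spoke plane
        P=o+v*((hub-o)@Y)/(v@Y);q=P-hub;print("ang",np.arctan2(q@X,q[2]),"r",np.linalg.norm(q))
E
python3 - <<'E'
from h import *; from bench import *
s=get_state();print(s["t"],s["contact_force"]);d,r=togo(s,W(arc(-25)),R25);print(d/250,r/180);redangle()
E
```

```text
17.5 [2.26838571 1.89375421 0.29029426]
[ 0.00135749 -0.00554864  0.00337385] [-0.00097407 -0.00027609  0.00017218]
top 91 [240.82417582 310.81318681]
scene 1 [210. 208.]
ang 1.3324039371871266 r 49.01232258765437
ang 1.2724555375192739 r 50.62223892649935
```

Request:
send_rows --pt "-0.037 -0.005 -0.002 0 0 0" --pt "-0.036 0 0.004 0 0 0" --pt "-0.035 0 0.011 0 0 0" --pt "-0.033 0 0.0165 0 0 0" --pt "-0.029 0 0.022 0 0 0" --pt "-0.025 0 0.027 0 0 0" --pt "-0.02 0 0.03 0 0 0"

```text
t: 18.3
tcp_pos: [406.0, 158.9, 139.4]
tool_rot: [-179.8, 25.0, 30.7]
contact_force: [1.5, -0.9, 2.4]
opening: 0.7
grasp_force: 1.3
```

Request:
send_rows --pt "-0.014 0 0.034 0 0 0" --pt "-0.008 0 0.036 0 0 0" --pt "-0.001 0 0.018 0 0 0" --pt "0 0 0 0 0 0"

```text
t: 18.7
tcp_pos: [393.5, 151.9, 121.2]
tool_rot: [-179.8, 25.1, 30.7]
contact_force: [-0.6, 0.1, 0.6]
opening: 0.6
grasp_force: 0.0
```

```bash
python3 - <<'E'
from h import *; from bench import *
s=get_state();print(s["t"],s["contact_force"],s["qpos"]);d,r=togo(s,W(arc(70)),R25);print(d/250,r/180);redangle()
for t in("top","scene"):
    d=snapshot(t);im=cv2.cvtColor(d["image"],cv2.COLOR_RGB2HSV)
    for th in range(-40,30,10):
        P=hub+58*(np.sin(np.radians(th))*X+np.cos(np.radians(th))*Zu);u=proj(d,P).astype(int);print(t,th,u,im[u[1],u[0]])
E
```

```text
18.7 [-0.56524889  0.14437924  0.60992764] [-52.43909346  18.47365623  29.14492125 104.54245191  -5.67333599
  84.27549276 -80.09243469]
[-0.00103448  0.00072216 -0.00205995] [-0.00106454  0.00031919  0.00016023]
top no red
scene no red
top -40 [213 272] [132  28  46]
top -30 [214 276] [120  28  55]
top -20 [216 280] [13 54 66]
top -10 [219 285] [20 69 67]
top 0 [222 290] [130  31  50]
top 10 [225 294] [120  14  93]
top 20 [228 299] [111  45  73]
scene -40 [237 174] [ 71  67 145]
scene -30 [234 173] [133  39  46]
scene -20 [231 173] [125  33  46]
scene -10 [227 174] [130  27  56]
scene 0 [224 176] [135  11  46]
scene 10 [220 179] [113  17  59]
scene 20 [217 182] [120  21  60]
```

Request:
send_rows --pt "-0.01 0 -0.04 0 0 0" --pt "-0.01 0 -0.08 0 0 0" --pt "0 0 -0.1 0 0 0" --pt "0 0 -0.1 0 0 0" --pt "0 0 -0.08 0 0 0" --pt "0.06 0 0 0 0 0" --pt "0.12 0 0 0 0 0" --pt "0.15 0 0 0 0 0" --pt "0.12 0 0 0 0 0" --pt "0.04 0 0 0 0 0"

```text
t: 19.9
tcp_pos: [523.4, 229.2, 161.7]
tool_rot: [-179.8, 25.0, 30.8]
contact_force: [0.1, 0.2, -0.2]
opening: 0.8
grasp_force: 0.0
```

```bash
python3 - <<'E'
from h import *; from bench import *
s=get_state();print(s["t"],s["tcp_pos"],s["contact_force"])
q=s["tcp_pos"]-hub;print("hubframe",q@X,q@Y,q[2]);redangle()
for t in("top","scene"):
    d=snapshot(t);im=cv2.cvtColor(d["image"],cv2.COLOR_RGB2HSV);o=[]
    for th in range(-180,180,6):
        P=hub+58*(np.sin(np.radians(th))*X+np.cos(np.radians(th))*Zu);u=proj(d,P).astype(int);o.append((th,int(im[u[1],u[0]][2])))
    print(t,o)
E
```

```text
19.9 [523.36056506 229.18054054 161.6515728 ] [ 0.06024237  0.20049454 -0.19954428]
hubframe -113.4193659612967 -0.3199229741606331 60.6515728030698
top 20 [241.8 296.2]
scene no red
ang 2.8855852555534525 r 80.57057462508885
top [(-180, 255), (-174, 253), (-168, 253), (-162, 228), (-156, 151), (-150, 184), (-144, 255), (-138, 160), (-132, 69), (-126, 58), (-120, 62), (-114, 52), (-108, 57), (-102, 46), (-96, 49), (-90, 49), (-84, 78), (-78, 131), (-72, 132), (-66, 135), (-60, 140), (-54, 129), (-48, 123), (-42, 118), (-36, 122), (-30, 117), (-24, 71), (-18, 92), (-12, 62), (-6, 161), (0, 255), (6, 255), (12, 255), (18, 255), (24, 180), (30, 142), (36, 139), (42, 131), (48, 128), (54, 85), (60, 67), (66, 70), (72, 72), (78, 75), (84, 78), (90, 78), (96, 71), (102, 70), (108, 72), (114, 64), (120, 81), (126, 80), (132, 122), (138, 113), (144, 188), (150, 216), (156, 252), (162, 255), (168, 255), (174, 255)]
scene [(-180, 137), (-174, 119), (-168, 115), (-162, 120), (-156, 120), (-150, 193), (-144, 190), (-138, 195), (-132, 197), (-126, 192), (-120, 198), (-114, 196), (-108, 167), (-102, 140), (-96, 141), (-90, 162), (-84, 157), (-78, 160), (-72, 147), (-66, 147), (-60, 167), (-54, 157), (-48, 163), (-42, 128), (-36, 135), (-30, 66), (-24, 72), (-18, 73), (-12, 93), (-6, 165), (0, 164), (6, 165), (12, 166), (18, 168), (24, 169), (30, 169), (36, 168), (42, 166), (48, 162), (54, 154), (60, 150), (66, 137), (72, 76), (78, 68), (84, 124), (90, 126), (96, 108), (102, 110), (108, 123), (114, 112), (120, 111), (126, 115), (132, 118), (138, 134), (144, 119), (150, 115), (156, 230), (162, 255), (168, 255), (174, 251)]
```

Request:
send_rows --pt "-0.03 0 0.03 0 0 0" --pt "-0.04 0 0.05 0 0 0" --pt "-0.04 0 0.05 0 0 0" --pt "-0.04 0 0.05 0 0 0" --pt "-0.03 0 0.0336 0 0 0" --pt "-0.024 0 0 0 0 0" --pt "-0.036 0 -0.008 0 0 0" --pt "-0.037 0 -0.002 0 0 0" --pt "-0.036 0 0.004 0 0 0" --pt "-0.035 0 0.011 0 0 0"

```text
t: 21.1
tcp_pos: [434.7, 175.8, 151.0]
tool_rot: [-179.8, 24.9, 30.7]
contact_force: [1.9, 0.9, 0.3]
opening: 0.6
grasp_force: 1.2
```

Request:
send_rows --pt "-0.033 0 0.0165 0 0 0" --pt "-0.029 0 0.022 0 0 0" --pt "-0.025 0 0.027 0 0 0" --pt "-0.02 0 0.03 0 0 0" --pt "-0.007 0 0.017 0 0 0" --pt "-0.006 0 0.014 0 0 0" --pt "0 0 0 0 0 0"

```text
t: 21.8
tcp_pos: [399.1, 155.0, 133.8]
tool_rot: [-179.8, 25.0, 30.7]
contact_force: [0.6, 0.5, 0.8]
opening: 0.3
grasp_force: 0.0
```

```bash
python3 - <<'E'
from h import *; from bench import *
s=get_state();print(s["t"],s["contact_force"])
for a_ in(55,60,66,70):print(a_,togo(s,W(arc(a_)),R25)[0]/250)
E
```

```text
21.8 [0.55590311 0.49590423 0.8003748 ]
55 [7.39384048e-03 4.09533406e-05 3.78088904e-04]
60 [2.44370449e-03 9.76952942e-05 1.80305007e-02]
66 [-0.00143827  0.00016809  0.03968218]
70 [-0.00275869  0.00021606  0.05429097]
```

Request:
send_rows --pt "0 0 0.01 0 0 0" --pt "0 0 0.01 0 0 0" --pt "0 0 0.01 0 0 0"

```text
t: 22.1
tcp_pos: [396.9, 153.8, 127.3]
tool_rot: [-179.8, 25.0, 30.7]
contact_force: [-0.8, -1.2, 4.8]
opening: 0.9
grasp_force: 1.4
```

Request:
send_rows --pt "0 0 0.008 0 0 0" --pt "0 0 0.006 0 0 0"

```text
t: 22.3
tcp_pos: [395.5, 152.9, 124.1]
tool_rot: [-179.8, 25.0, 30.7]
contact_force: [1.7, -0.4, 7.4]
opening: 0.5
grasp_force: 3.6
```

Request:
send_rows --pt "0 0 0.006 0 0 0" --pt "0 0 0 0 0 0"

```text
t: 22.5
tcp_pos: [395.5, 152.9, 124.0]
tool_rot: [-179.8, 24.9, 30.7]
contact_force: [0.3, 0.7, 12.5]
opening: 0.5
grasp_force: 6.0
```

Request:
send_rows --pt "0 0 0.006 0 0 0" --pt "0 0 0 0 0 0"

```text
t: 22.7
tcp_pos: [395.5, 152.8, 123.7]
tool_rot: [-179.8, 24.9, 30.7]
contact_force: [0.5, 1.2, 24.2]
opening: 0.5
grasp_force: 11.1
```

Request:
send_rows --pt "0 0 -0.03 0 0 0" --pt "0 0 -0.08 0 0 0" --pt "0 0 -0.1 0 0 0" --pt "0 0 -0.1 0 0 0" --pt "0 0 -0.1 0 0 0" --pt "0.06 0 -0.1 0 0 0" --pt "0.12 0 -0.1 0 0 0" --pt "0.15 0 0 0 0 0" --pt "0.12 0 0 0 0 0" --pt "0.04 0 0 0 0 0"

```text
t: 23.7
tcp_pos: [546.4, 242.6, 205.2]
tool_rot: [-179.8, 25.1, 30.8]
contact_force: [-0.6, -0.0, -0.4]
opening: 0.6
grasp_force: 0.0
```

```bash
python3 - <<'E'
from h import *; from bench import *
s=get_state();print(s["t"],s["tcp_pos"],s["contact_force"])
redangle()
d=snapshot("scene");im=cv2.cvtColor(d["image"],cv2.COLOR_RGB2HSV)
print([(th,int(im[tuple(proj(d,hub+58*(np.sin(np.radians(th))*X+np.cos(np.radians(th))*Zu)).astype(int)[::-1])][2])) for th in range(-60,100,4)])
d=snapshot("top");im=cv2.cvtColor(d["image"],cv2.COLOR_RGB2HSV);u=proj(d,seat+15*CZ).astype(int);c=im[u[1]-25:u[1]+25,u[0]-25:u[0]+25].astype(int)
b=(abs(c[...,0]-23)<5)&(c[...,1]>150)&(c[...,2]>130);v,w=np.nonzero(b);p=np.array([w.mean(),v.mean()])+u-25
old=cv2.cvtColor(cv2.imread("pics/top0.png"),cv2.COLOR_BGR2HSV)[u[1]-25:u[1]+25,u[0]-25:u[0]+25].astype(int)
bo=(abs(old[...,0]-23)<5)&(old[...,1]>150)&(old[...,2]>130);v2,w2=np.nonzero(bo);po=np.array([w2.mean(),v2.mean()])+u-25
print("pad now",b.sum(),p,"was",bo.sum(),po,"moved mm level",(onz(d,p,80)-onz(d,po,85))@X)
E
```

```text
23.7 [546.43575076 242.60327177 205.24087145] [-0.62270186 -0.00693045 -0.42127645]
top 87 [218.40229885 265.87356322]
scene no red
ang -2.1198518222776794 r 61.48891590329991
[(-60, 165), (-56, 163), (-52, 159), (-48, 165), (-44, 155), (-40, 48), (-36, 62), (-32, 67), (-28, 71), (-24, 72), (-20, 72), (-16, 161), (-12, 161), (-8, 164), (-4, 163), (0, 163), (4, 164), (8, 165), (12, 166), (16, 168), (20, 169), (24, 169), (28, 171), (32, 165), (36, 165), (40, 165), (44, 165), (48, 161), (52, 161), (56, 154), (60, 144), (64, 75), (68, 85), (72, 64), (76, 81), (80, 153), (84, 124), (88, 128), (92, 113), (96, 108)]
pad now 8 [250.75  238.875] was 3 [254.66666667 241.        ] moved mm level -8.313698586465177
```

```bash
python3 - <<'E'
from h import *; from bench import *
f=lambda a:cv2.resize(a,(400,400),interpolation=cv2.INTER_CUBIC)
w=snapshot("scene");t=snapshot("top");p=proj(w,seat+10*CZ).astype(int);q=proj(t,seat+10*CZ).astype(int);p[0]-=25
n=np.hstack([f(t["image"][q[1]-30:q[1]+30,q[0]-30:q[0]+30]),f(w["image"][p[1]-50:p[1]+50,p[0]-50:p[0]+50])])[:,:,::-1]
o=cv2.imread("pics/s7.png");g=lambda a:cv2.cvtColor(np.ascontiguousarray(a),cv2.COLOR_BGR2GRAY)
n,o=g(n),g(o)
for nm,(x,y,W_,H) in dict(topfig=(110,75,100,110),scenefig=(695,75,60,100)).items():
    r=cv2.matchTemplate(n[y-25:y+H+25,x-25:x+W_+25],o[y:y+H,x:x+W_],cv2.TM_CCOEFF_NORMED);_,mx,_,l=cv2.minMaxLoc(r);print(nm,mx,l[0]-25,l[1]-25)
im=cv2.cvtColor(w["image"],cv2.COLOR_RGB2HSV).astype(int);A=[]
h=proj(w,hub).astype(int)
for v in range(h[1]-50,h[1]+51):
    for u in range(h[0]-50,h[0]+51):
        if im[v,u,2]<85 and im[v,u,1]<80:
            oo,d=ray(w,(u,v));P=oo+d*((hub-oo)@Y)/(d@Y)-hub;r=np.linalg.norm(P)
            if 45<r<72:A.append(np.degrees(np.arctan2(P@X,P[2])))
A=np.array(A);print(np.histogram(A,36,(-180,180))[0]); 
for a_,b_ in((-55,-5),(40,95)):
    m=A[(A>a_)&(A<b_)];print(len(m),m.mean())
E
```

```text
topfig 0.9537751078605652 0 -1
scenefig 0.9939192533493042 0 0
[ 0  0  0  0  0  0  0  0  0  0  0  0  0  0 31 45 18  0  0  0  0  0  0  4
 42 27  0  0  0  0  0  0  9 44 40  2]
94 -26.498028746933898
73 67.89763535535263
```

```bash
python3 -c "
from bench import *
print(hand_in())"
```

```text
the job is handed in; nothing more can be done
None
```

I seated the grey miniature in the V and let go of it, then wound the capstan to its stop and handed the job in at about 24 s. The last pictures put the spokes within about 3° of the stop and show no shift of the miniature. The pad's grip force was not measured, and no verdict came back.

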